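Lock the stock away for the night

ROBOT

A 6-joint arm with a two-finger parallel gripper is mounted at the origin on the work surface. World frame = base frame: x ahead of the robot, y to its left, z up, the work surface at z = 0. Lengths are in m, angles in rad, forces in N, time in s.
With the tool pointing down it reaches from about 0.3 to 0.875 m from the base axis. Payload 6.4 kg.
Tool frame: the origin (TCP) lies at the very end of the fingers, on their centre line; the grasp point (between the pads) lies arm.tcp_to_grasp behind it (arm.tcp_to_grasp is the distance from the TCP to the grasp point, in m); z points along the fingers, y is the direction in which the jaws open and shut (so a half turn about z gives the same grasp; the last joint's range is limited). The gripper opens to 85 mm and grips with 20 to 120 N. Pads are 22 mm wide; open, the fingers measure 114 mm over their backs; the gripper's body (76 mm by 85 mm) begins 54 mm behind the grasp point. The pads swing forward as they close: fully open they stand 13 mm farther back than shut.
Start: joints at [1.01, 0.181, 1.607, -0, 1.354, -0.206], TCP at [0.2, 0.539, 0.231] pointing down, gripper open.
Joint ranges: [-2.99, 2.99], [-0.89, 2.07], [0.3, 2.58], [-1.14, 4.28], [0, 2.63], [-3.12, 3.12]. Speed limits (rad/s): [2.57, 2.57, 3.01, 3.14, 3.14, 3.14].

INTERFACE

Orientations are given as a rotation vector (axis times angle).
In Python, from station import arm gives the robot as it stands. Calls block until the motion is done:
- arm.move_pose(position, orientation): joint-space move of the TCP to a pose.
- arm.move_l(position, rotation=None, vel=0.15, contact_N=None): straight line of the TCP; rotation=None keeps the orientation; vel is the mean speed in m/s. With contact_N (N) it stops when the force on the tool has changed by that much, and returns True; else False.
- arm.movej(angles): joint-space move.
- arm.let_go() and arm.close_gripper(squeeze=None): open the fingers fully, or close them until they stop; squeeze is the grip in N (None keeps the last).
- arm.sleep(seconds).
- arm.inverse_kinematics(position, orientation): joint angles nearest the present ones, or None.
- arm.get_obs(): the state.
- arm.camera(name): name is "scene" or "top" or "wrist"; returns a dict with "img" (384x512x3 uint8, red, green, blue), "vertical_fov" (degrees; the focal length in pixels is half the picture's height over the tangent of half this angle, whatever the lens; pixels are square), "cx", "cy" (the principal point, pixels), "R" (3x3) and "t" (3): a world point X has camera coordinates R X + t. Camera axes: x right, y down, z forward; pixel columns grow to the right and rows downward; lengths in m; the calibration is good to about 2 mm. The wrist camera is an equidistant fisheye: a pixel r from the principal point sees the ray r / f radians off the axis. A picture is of the moment at which its call begins. There is no depth.
A pose or a line that the arm cannot do raises arm.Unreachable and nothing moves.
- arm.job_done(): hands the job in, once; it reports no verdict.
Trained networks look in a picture, given as the dict that the camera call returned (one of the last four; its "shot" number tells which), for a name from the list of things; names that differ only in an ending like _2 or _b are one class to them, and where a whole thing is asked for, a point or a joint stands for the part that bears it (a point fixed in the world has none). Each returns a list of dicts, best first, with "score" (0 to 1); they miss things now and then, are a little off and sometimes report something else, mostly with a low value. They report only what shows in the picture. A call takes as long as a camera call. They do not tell look-alikes from the thing itself.
- arm.recognise(picture, label): "location" ([x, y, z] in m, in the coordinates of the camera as it stood for that picture, good to about 4 mm: the middle of the surface that is visible of it).
- arm.pinpoint(picture, label): "location" ([x, y, z] in m, in the coordinates of the camera as it stood for that picture, good to about 4 mm: a listed point, or the origin of a listed thing).
The state is a dict: "t": time; "joint_pos": joint angles; "qd": joint speeds; "effort": joint torques, N m; "tcp_pos": TCP position; "ee_rot": TCP orientation; "force": force on the tool from outside, world axes, zero at the start; "ft_torque": the same for the moment, N m; "grip_width": finger opening in m.
Only numpy, scipy, OpenCV 4.12 (cv2) and the standard library are available. Lean on these libraries where they do the work, as an engineer would, in place of code of your own. Each camera call takes 0.05 s, during which the arm holds its last target.

TASK

Lock the shop's stock away for the night: lay the customer's phone flat and face up in the middle of the repair mat, and stack every carton, those in the pile and any lying singly, flat and squarely on one another in one column inside the steel chest. Then shut the lid and, once it is down, swing the hasp over its staple until it is fully home against the chest's front. Leave the other things on the bench where they are.

Things in the scene. Friction and masses are not known exactly. Their poses are not given: they have to be found in the camera images.
- chest: open-topped grey sheet-steel stock chest, fixed to the bench, outside 183 (x) x 212 (y) x 150 (z) mm, walls and floor 4 mm (inside 175 x 204 x 146 mm); origin at the centre of its underside; its front, with the staple, is its -x side, nearest the robot; the lid is hinged along the rim of its +x side
- staple (a point): middle of the chest's staple: a steel loop 5 mm wide (y) in the middle of the front, 102 to 126 mm above the chest's underside, standing 22 mm out from the front; this point lies 13 mm out from the front
- chest_lid (a joint): angle of the chest's lid: 0 shut, 1.57 upright, 1.95 its stop, leaning back; starts at 1.60 to 1.73. Flat steel plate 187 (x) x 218 (y) x 12 (z) mm, 0.5 kg, its underside on the rim when shut. Stiff, damped hinge: it stays where it is left when above about 1.35; pushed forward to below about 1.15 it sinks shut by itself in about 2 s
- lid_edge (a point): middle of the lid's free edge (half way through its 12 mm thickness), 187 mm from the hinge line
- lid_hinge (a point): middle of the lid's hinge line, on the chest's back rim, 93.5 mm behind the chest's middle and 150 mm above its underside
- hasp (a joint): angle of the hasp on the lid's free edge: 0 home (square to the lid; lid shut: flat down the front, staple through its slot); lid shut: 1.57 points out to the robot, 3.14 straight up, 4.5 (stop) back over the lid. Starts at 3.6 to 4.1; stiff, stays where left, 1 N at its end moves it. Steel strap 56 mm wide (y), 68 long, 4 thick; when home the staple stands 12 mm out of its slot: press beside it
- hasp_pin (a point): middle of the hasp's hinge pin, on the lid's free edge 193 mm from the lid's hinge line, at mid thickness; with the lid shut 156 mm above the chest's underside and 99.5 mm before its middle
- hasp_tip (a point): middle of the hasp's free end, 68 mm from the pin
- phone: customer's phone, black, 145 (x) x 66 (y) x 9 (z) mm, 170 g; origin at the centre of its back, z out of its screen; it starts face up on the bench among the cartons; taken across its 66 mm width with the fingertips just clear of the surface
- mat: grey rubber repair mat, fixed, 200 (x) x 130 (y) x 4 (z) mm; origin at the centre of its underside
- carton1: closed printed white carton with a blue panel, 140 (x) x 62 (y) x 28 (z) mm, 110 to 230 g, taken across its 62 mm width; origin at the centre of its underside, z up. The pile's lower one, on the bench.
- carton2: closed printed white carton with a blue panel, 140 (x) x 62 (y) x 28 (z) mm, 110 to 230 g, taken across its 62 mm width; origin at the centre of its underside, z up. The pile's middle one, on carton1.
- carton3: closed printed white carton with a blue panel, 140 (x) x 62 (y) x 28 (z) mm, 110 to 230 g, taken across its 62 mm width; origin at the centre of its underside, z up. The pile's top one, on carton2.
- carton4: closed printed white carton with a blue panel, 140 (x) x 62 (y) x 28 (z) mm, 110 to 230 g, taken across its 62 mm width; origin at the centre of its underside, z up. Lies by itself on the bench; may be absent.
- carton5: closed printed white carton with a blue panel, 140 (x) x 62 (y) x 28 (z) mm, 110 to 230 g, taken across its 62 mm width; origin at the centre of its underside, z up. Lies by itself on the bench; may be absent.
- bottle: bystander, to be left where it is: soft-drink bottle, 62 mm across, 200 mm tall; origin at the centre of its underside
- terminal: bystander, to be left where it is: card terminal, 135 x 70 x 22 mm, lying flat; origin at the centre of its underside
- speaker: bystander, to be left where it is: loudspeaker, 90 mm across, 50 mm tall; origin at the centre of its underside
- tape: bystander, to be left where it is: roll of tape lying flat, 72 mm across, 20 mm tall; origin at the centre of its underside
- spool: bystander, to be left where it is: spool of solder, 52 mm across, 30 mm tall, standing on its flange; origin at the centre of its underside
- tub: bystander, to be left where it is: orange plastic bowl, 130 mm across, 55 mm tall; origin at the centre of its underside
- driver: bystander, to be left where it is: screwdriver, 150 mm long, lying on the bench; origin at the centre of its underside
Things that resemble listed ones, but are neither listed nor needed, are in the scene too. What is shaped like the carton3 but pink is not meant.

How it is judged:
By the outcome, as a careful person would: the job done as asked, in the order asked, and still so for the second after the job is handed in, with the robot touching nothing.
Of carton4, carton5 only 1 to 2 are there at a start; the rules pass over those that are not, and their reading is None.
At some moment in a run one of phone may be knocked a few centimetres aside while the robot is not near it.
Once in a run the grip may slacken for a moment while it holds something.
It also fails if it takes over 210 s, if anything falls off the work surface, if the arm or the gripper's body presses on something with over 40 N, if the wrist force passes 120 N, or if a joint passes its speed limit or range.

## Working session

There is one attempt and no reset: what is moved stays moved. The work goes in short steps, each a Python script; the robot and the scene stay as the last script left them, time stands still between calls to the robot, and variables do not carry over. Pictures are saved under pics/ and viewed, and the job is handed in when it is done.

```bash
ls; mkdir -p pics
cat > h.py <<'E'
import numpy as np, cv2
from station import arm
from scipy.spatial.transform import Rotation as R
def save(p,name,crop=None,scale=1):
    im=p["img"][:,:,::-1]
    if crop: im=im[crop[1]:crop[3],crop[0]:crop[2]]
    if scale!=1: im=cv2.resize(im,None,fx=scale,fy=scale,interpolation=cv2.INTER_CUBIC)
    cv2.imwrite("pics/"+name+".png",im)
def world(p,c): return np.array(p["R"]).T@(np.array(c)-np.array(p["t"]))
def foc(p): return p["img"].shape[0]/2/np.tan(np.radians(p["vertical_fov"])/2)
def pix(p,X):
    c=np.array(p["R"])@np.array(X)+np.array(p["t"]); f=foc(p)
    return np.array([p["cx"]+f*c[0]/c[2],p["cy"]+f*c[1]/c[2]])
def ray(p,u,v,z):
    f=foc(p); d=np.array([(u-p["cx"])/f,(v-p["cy"])/f,1]); Rm=np.array(p["R"]); o=-Rm.T@np.array(p["t"]); d=Rm.T@d
    return o+d*(z-o[2])/d[2]
def down(yaw):
    # tool z down; tool y (jaw) direction at angle yaw from world y
    return (R.from_euler('z',yaw)*R.from_rotvec([np.pi,0,0])).as_rotvec()
E
python3 - <<'E'
from h import *
for n in("scene","top","wrist"):
    p=arm.camera(n); save(p,n+"0",scale=1.5); print(n,p["vertical_fov"],p["cx"],p["cy"],(-np.array(p["R"]).T@np.array(p["t"])).round(3))
    if n!="wrist":
        for l in "chest staple lid_edge lid_hinge hasp_pin hasp_tip phone mat carton1 bottle terminal speaker tape spool tub driver".split():
            for r in arm.pinpoint(p,l)[:6]:
                w=world(p,r["location"]); print(l,w.round(3),round(r["score"],2),pix(p,w).round())
o=arm.get_obs(); print(o["t"],o["ee_rot"],o["grip_width"],arm.tcp_to_grasp)
E
```

```text
pics
scene 44.653537358474004 257.0286028528565 192.2860670168999 [ 1.019 -0.746  1.003]
chest [0.529 0.084 0.002] 0.58 [281. 194.]
staple [0.419 0.085 0.114] 0.6 [250. 152.]
staple [ 0.433 -0.194 -0.   ] 0.33 [197. 242.]
lid_edge [0.642 0.082 0.337] 0.61 [325. 115.]
lid_hinge [0.615 0.084 0.155] 0.59 [310. 167.]
hasp_pin [0.637 0.083 0.342] 0.75 [324. 113.]
hasp_tip [0.691 0.082 0.294] 0.61 [342. 137.]
phone [ 0.631 -0.21   0.001] 0.79 [253. 280.]
mat [0.438 0.367 0.001] 0.88 [303. 133.]
carton1 [ 0.452 -0.337  0.058] 0.74 [163. 269.]
carton1 [ 0.461 -0.336  0.027] 0.72 [167. 278.]
carton1 [ 0.274 -0.35   0.002] 0.7 [113. 254.]
carton1 [ 0.635 -0.346 -0.003] 0.68 [222. 323.]
carton1 [ 0.455 -0.339 -0.001] 0.64 [167. 284.]
carton1 [ 0.441 -0.194 -0.   ] 0.64 [199. 243.]
bottle [ 0.367 -0.476  0.   ] 0.88 [101. 306.]
bottle [ 0.459 -0.339 -0.004] 0.54 [168. 285.]
terminal [0.628 0.373 0.003] 0.6 [355. 152.]
speaker [ 0.773 -0.148 -0.001] 0.77 [315. 290.]
tape [ 0.547 -0.455  0.001] 0.79 [163. 338.]
spool [ 0.381 -0.022 -0.003] 0.52 [220. 197.]
spool [ 0.744  0.283 -0.002] 0.5 [376. 18
[... 1057 characters left out ...]
.363 -0.469  0.002] 0.76 [372. 245.]
bottle [0.639 0.085 0.337] 0.63 [197. 137.]
terminal [ 0.627  0.373 -0.001] 0.74 [122. 171.]
terminal [ 0.365 -0.47   0.004] 0.23 [373. 245.]
speaker [ 0.772 -0.146  0.002] 0.92 [273. 129.]
speaker [ 0.433 -0.199 -0.003] 0.44 [291. 225.]
speaker [0.749 0.288 0.   ] 0.18 [148. 136.]
tape [ 0.546 -0.455  0.   ] 0.67 [365. 192.]
spool [ 0.385 -0.025  0.002] 0.67 [239. 240.]
tub [ 0.774  0.136 -0.004] 0.68 [192. 129.]
tub [0.642 0.083 0.337] 0.17 [198. 136.]
driver [0.748 0.289 0.   ] 0.49 [148. 137.]
wrist 65.70646984690485 254.73489830763603 191.13416622000142 [0.123 0.568 0.374]
1.75 [5.54400246e-01 3.09228179e+00 1.29338067e-05] 0.08522552993045573 0.0187
```

View pics/scene0.png

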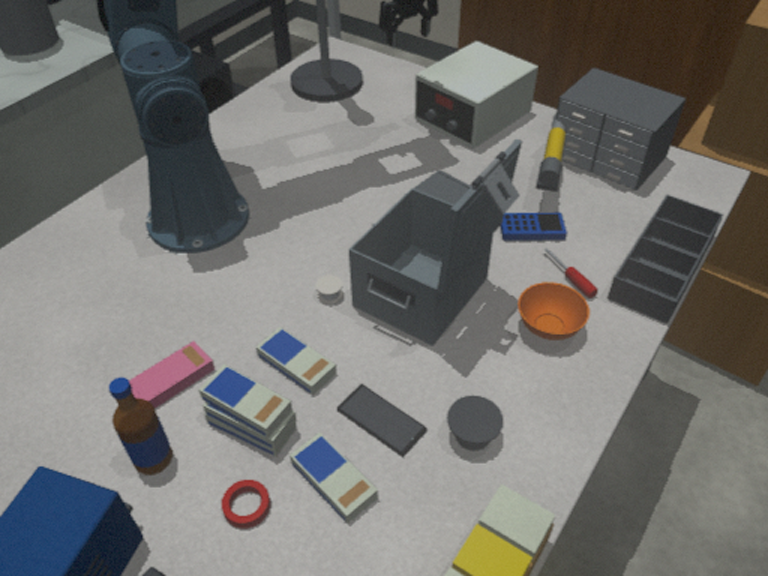

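View pics/top0.png

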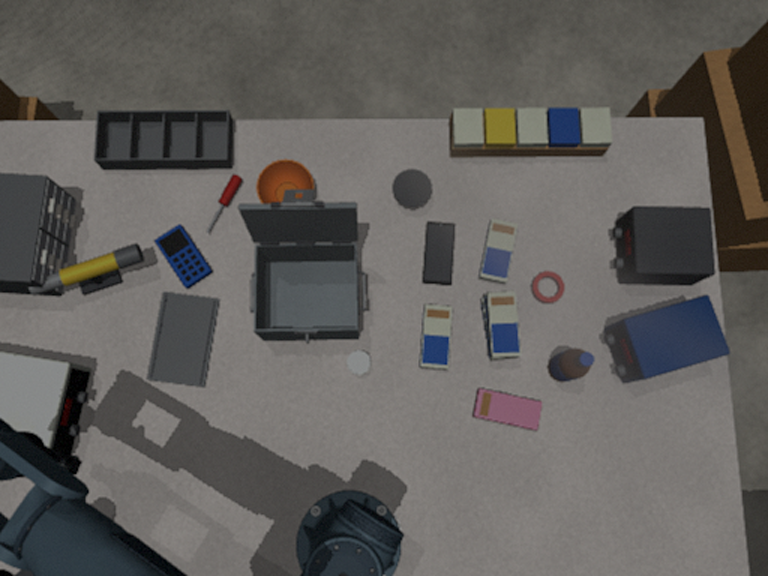

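Scene picture: the pile is at about (163,275) px, single cartons at (199,243) and (222,323), and the pink look-alike at (113,254). The phone is at (253,280), the chest at (281,194) with its lid open, and the mat at (303,133) (hidden behind the chest in the scene view, but at (122,225) in top). Five white and blue cartons are present. Next I'll take close-ups from the wrist.

```bash
cat >> h.py <<'E'
def fray(p,u,v,z):
    f=foc(p)
    du,dv=u-p["cx"],v-p["cy"]; r=np.hypot(du,dv); th=r/f
    d=np.array([du/r*np.sin(th),dv/r*np.sin(th),np.cos(th)]) if r>0 else np.array([0,0,1.])
    Rm=np.array(p["R"]); o=-Rm.T@np.array(p["t"]); d=Rm.T@d
    return o+d*(z-o[2])/d[2]
def fpix(p,X):
    c=np.array(p["R"])@np.array(X)+np.array(p["t"]); f=foc(p); s=np.hypot(c[0],c[1]); th=np.arctan2(s,c[2])
    return np.array([p["cx"]+f*th*c[0]/s,p["cy"]+f*th*c[1]/s])
def ortho(p,x0,x1,y0,y1,z,res=0.001):
    """metric map: image up=+x, left=+y, of plane z"""
    f=foc(p); xs=np.arange(x1,x0,-res); ys=np.arange(y1,y0,-res)
    Y,X=np.meshgrid(ys,xs); P=np.stack([X,Y,np.full_like(X,z)],-1)
    c=P@np.array(p["R"]).T+np.array(p["t"])
    s=np.hypot(c[...,0],c[...,1])+1e-9; 
    if p.get("fish",True): k=f*np.arctan2(s,c[...,2])/s
    else: k=f/c[...,2]
    return cv2.remap(p["img"],(p["cx"]+k*c[...,0]).astype(np.float32),(p["cy"]+k*c[...,1]).astype(np.float32),cv2.INTER_CUBIC)
E
python3 - <<'E'
from h import *
p=arm.camera("wrist"); o=arm.get_obs()
Rt=R.from_rotvec(o["ee_rot"]).as_matrix(); C=-np.array(p["R"]).T@np.array(p["t"])
print("cam in tool",(Rt.T@(C-o["tcp_pos"])).round(3)); print("cam axis in tool",(Rt.T@np.array(p["R"]).T).round(2))
q=arm.get_obs()["joint_pos"]
for yaw in (0,np.pi/2,np.pi,-np.pi/2):
    for X in ([.526,.084,.02],[.526,.084,.3],[.455,-.337,.3],[.455,-.337,.02],[.63,-.344,.02],[.63,-.21,.1],[.438,.366,.02]):
        s=arm.inverse_kinematics(X,down(yaw)); print(round(yaw,2),X,None if s is None else np.round(s,2))
E
```

```text
cam in tool [ 0.082  0.    -0.143]
cam axis in tool [[ 0.   -0.95 -0.32]
 [ 1.   -0.    0.  ]
 [-0.   -0.32  0.95]]
0 [0.526, 0.084, 0.02] [-0.06  0.38  1.84 -0.    0.92  1.51]
0 [0.526, 0.084, 0.3] [-0.06  0.03  1.63 -0.    1.48  1.51]
0 [0.455, -0.337, 0.3] [-0.85  0.11  1.55 -0.    1.48  0.72]
0 [0.455, -0.337, 0.02] [-0.85  0.44  1.76 -0.    0.94  0.72]
0 [0.63, -0.344, 0.02] [-0.66  0.71  1.32 -0.    1.11  0.91]
0 [0.63, -0.21, 0.1] [-0.5   0.51  1.46 -0.    1.17  1.07]
0 [0.438, 0.366, 0.02] [ 0.49  0.45  1.74 -0.    0.95  2.06]
1.57 [0.526, 0.084, 0.02] [-0.06  0.38  1.84 -0.    0.92 -0.06]
1.57 [0.526, 0.084, 0.3] [-0.06  0.03  1.63 -0.    1.48 -0.06]
1.57 [0.455, -0.337, 0.3] [-0.85  0.11  1.55  0.    1.48 -0.85]
1.57 [0.455, -0.337, 0.02] [-0.85  0.44  1.76  0.    0.94 -0.85]
1.57 [0.63, -0.344, 0.02] [-0.66  0.71  1.32  0.    1.11 -0.66]
1.57 [0.63, -0.21, 0.1] [-0.5   0.51  1.46  0.    1.17 -0.5 ]
1.57 [0.438, 0.366, 0.02] [ 0.49  0.45  1.74 -0.    0.95  0.49]
3.14 [0.526, 0.084, 0.02] [-0.06  0.38  1.84  0.    0.92 -1.64]
3.14 [0.526, 0.084, 0.3] [-0.06  0.03  1.63  0.    1.48 -1.64]
3.14 [0.455, -0.337, 0.3] [-0.85  0.11  1.55  0.    1.48 -2.42]
3.14 [0.455, -0.337, 0.02] [-0.85  0.44  1.76  0.    0.94 -2.42]
3.14 [0.63, -0.344, 0.02] [-0.66  0.71  1.32  0.    1.11 -2.24]
3.14 [0.63, -0.21, 0.1] [-0.5   0.51  1.46  0.    1.17 -2.07]
3.14 [0.438, 0.366, 0.02] [ 0.49  0.45  1.74  0.    0.95 -1.08]
-1.57 [0.526, 0.084, 0.02] [-0.06  0.38  1.84 -0.    0.92  3.08]
-1.57 [0.526, 0.084, 0.3] [-0.06  0.03  1.63 -0.    1.48  3.08]
-1.57 [0.455, -0.337, 0.3] [-0.85  0.11  1.55 -0.    1.48  2.29]
-1.57 [0.455, -0.337, 0.02] [-0.85  0.44  1.76 -0.    0.94  2.29]
-1.57 [0.63, -0.344, 0.02] [-0.66  0.71  1.32 -0.    1.11  2.48]
-1.57 [0.63, -0.21, 0.1] [-0.5   0.51  1.46 -0.    1.17  2.64]
-1.57 [0.438, 0.366, 0.02] [ 0.49  0.45  1.74  0.    0.95 -2.65]
```

Run:
```python
from h import *
arm.move_pose([.46,-.27,.36],down(np.pi))
p=arm.camera("wrist"); np.save("w1.npy",p,allow_pickle=True); save(p,"w1",scale=1.5)
cv2.imwrite("pics/o1.png",ortho(p,.32,.74,-.45,-.10,0.028)[:,:,::-1])
for l in("carton1","phone"):
    for r in arm.pinpoint(p,l):
        w=world(p,r["location"]); print(l,w.round(3),round(r["score"],2),fpix(p,w).round())
```

```text
carton1 [ 0.639 -0.342 -0.005] 0.8 [217. 235.]
carton1 [ 0.441 -0.194 -0.001] 0.67 [299. 131.]
carton1 [ 0.277 -0.347 -0.004] 0.64 [208.  36.]
carton1 [ 0.456 -0.335  0.057] 0.59 [211. 146.]
phone [ 0.633 -0.206  0.001] 0.64 [288. 233.]
```

View pics/w1.png

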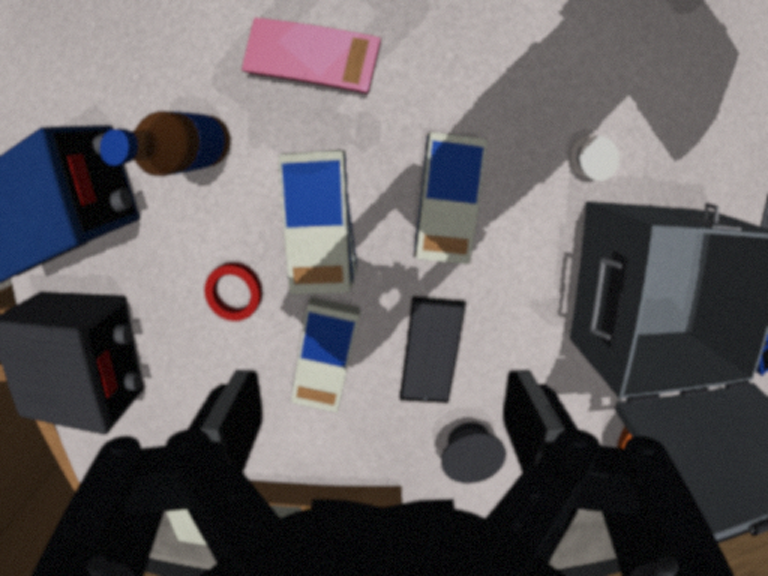

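View pics/o1.png

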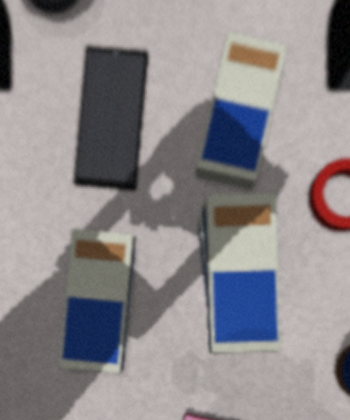

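Run:
```python
from h import *
p=np.load("w1.npy",allow_pickle=True).item()
a=ortho(p,.36,.56,-.43,-.24,.084,.0005)
b=ortho(p,.54,.74,-.30,-.11,.009,.0005)
c=ortho(p,.34,.54,-.29,-.10,.028,.0005)
d=ortho(p,.54,.74,-.43,-.24,.028,.0005)
cv2.imwrite("pics/o2.png",np.hstack([a,b])[:,:,::-1]);cv2.imwrite("pics/o3.png",np.hstack([c,d])[:,:,::-1])
```

```text
Traceback (most recent call last):
ValueError: all the input array dimensions except for the concatenation axis must match exactly, but along dimension 0, the array at index 0 has size 401 and the array at index 1 has size 400
```

Run:
```python
from h import *
p=np.load("w1.npy",allow_pickle=True).item()
a=ortho(p,.36,.56,-.43,-.24,.084,.0005)
b=ortho(p,.54,.74,-.30,-.11,.009,.0005)
c=ortho(p,.34,.54,-.29,-.10,.028,.0005)
d=ortho(p,.54,.74,-.43,-.24,.028,.0005)
f=lambda m:m[:400,:380]
cv2.imwrite("pics/o2.png",np.hstack([f(a),f(b)])[:,:,::-1]);cv2.imwrite("pics/o3.png",np.hstack([f(c),f(d)])[:,:,::-1])
```

```text
(no output)
```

View pics/o2.png

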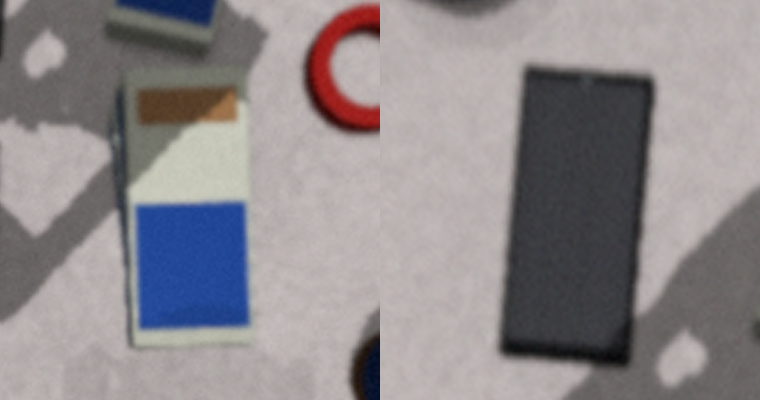

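View pics/o3.png

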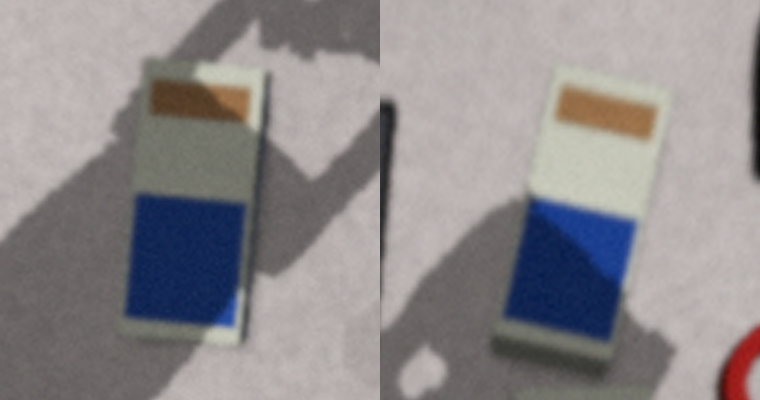

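Ortho views at 0.5 mm/px:

| Item | x | y | Yaw |
|---|---|---|---|
| Pile top carton | .456 | -.334 | +.02 |
| Phone | .633 | -.209 | -.085 |
| Single carton A | .439 | -.197 | -.094 |
| Single carton B | .634 | -.342 | -.217 |

All four match their stated sizes. Next: mat and chest.

Run:
```python
from h import *
arm.move_pose([.42,.22,.42],down(np.pi))
p=arm.camera("wrist"); np.save("w2.npy",p,allow_pickle=True); save(p,"w2",scale=1.5)
a=ortho(p,.31,.57,.27,.46,.004,.0005)[:520,:380]
b=ortho(p,.40,.66,-.05,.22,.150,.0007)
cv2.imwrite("pics/o4.png",a[:,:,::-1]);cv2.imwrite("pics/o5.png",b[:,:,::-1])
print(arm.get_obs()["t"])
```

```text
6.8167
```

View pics/o4.png

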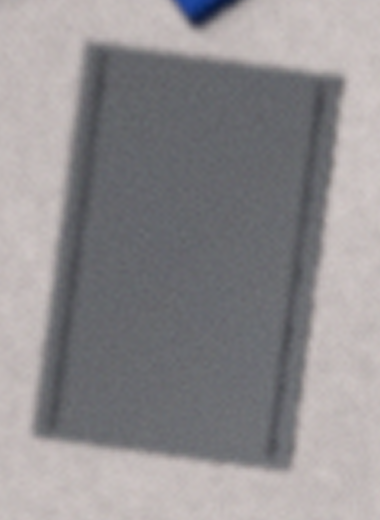

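View pics/o5.png

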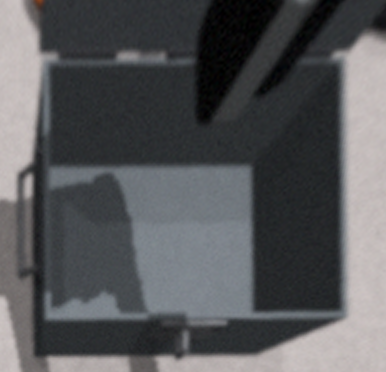

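View pics/w2.png

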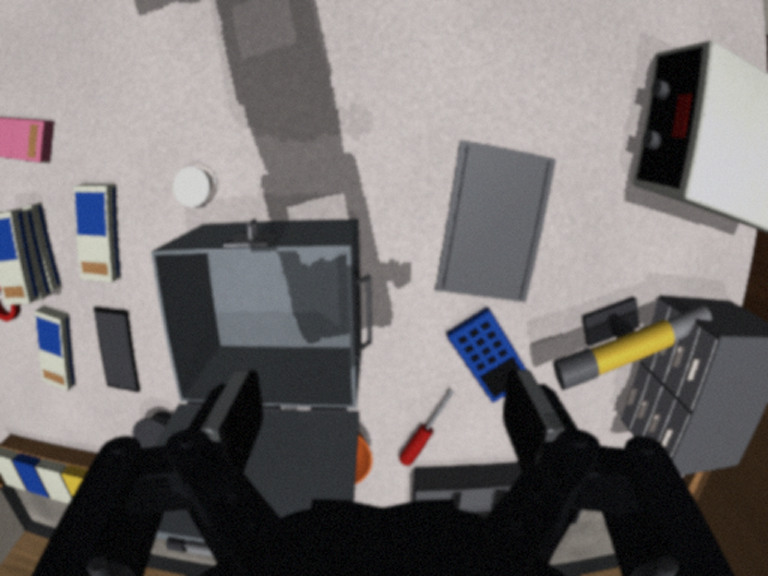

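Mat at (.442,.366), yaw -.134. Chest at (.528,.083), yaw about 0; both match their listed sizes. The phone is the only black slab, at (577,215) in o2, and I've already seen it enlarged. Picking it.

Run:
```python
from h import *
rot=down(np.pi-.085)
arm.move_pose([.6326,-.2086,.10],rot)
arm.move_l([.6326,-.2086,.03])
c=arm.move_l([.6326,-.2086,-.02],vel=.03,contact_N=4)
o=arm.get_obs(); print(c,np.round(o["tcp_pos"],4),np.round(o["force"],1))
z=o["tcp_pos"][2]+.007
arm.move_l([.6326,-.2086,z])
print(np.round(arm.get_obs()["force"],1))
p=arm.camera("wrist"); save(p,"w3",scale=1.5)
arm.close_gripper(40)
o=arm.get_obs(); print(np.round(o["tcp_pos"],4),np.round(o["force"],1),o["grip_width"],o["t"])
```

```text
True [ 0.6325 -0.2085 -0.0131] [-1.6 -0.5  6. ]
[-0.1  0.9 -0.2]
[ 0.6327 -0.2087 -0.006 ] [ 0.2 -1.1  1.7] 0.06454390300558856 11.4167
```

View pics/w3.png

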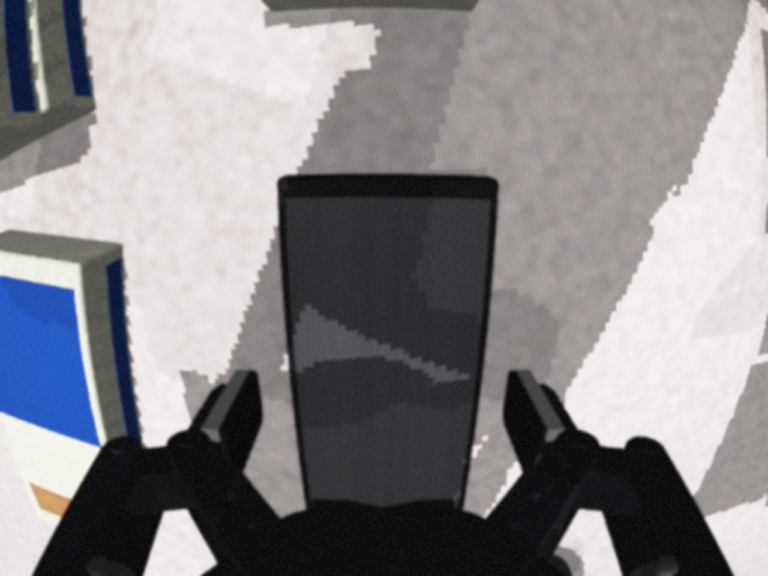

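Run:
```python
from h import *
r2=down(np.pi-.1335)
arm.move_l([.6326,-.2086,.15])
print(arm.get_obs()["grip_width"])
arm.move_pose([.42,-.15,.26],r2)
arm.move_pose([.40,.22,.26],r2)
arm.move_pose([.4423,.3656,.12],r2)
print(arm.get_obs()["grip_width"])
p=arm.camera("wrist"); save(p,"w4",scale=1.5)
```

```text
0.06490732979384255
0.06424590490474921
```

View pics/w4.png

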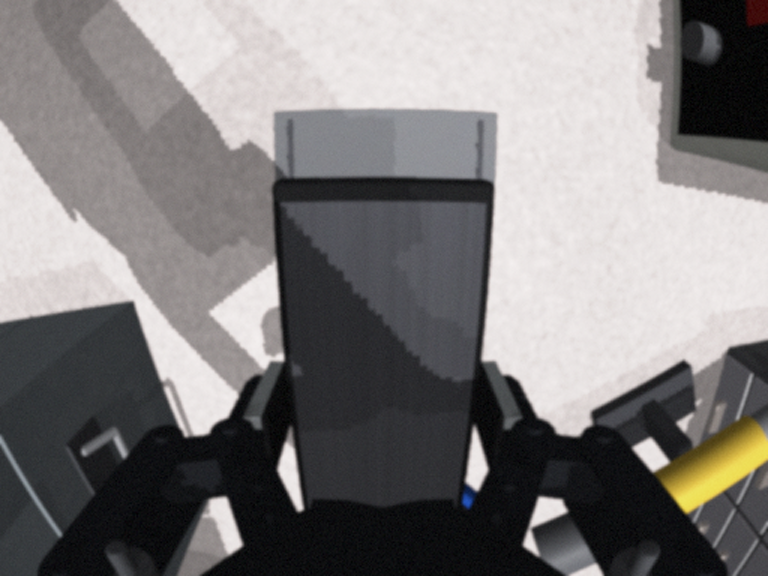

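Phone is held level and centred, with its near edge still at row 180 as before the lift. Lowering it onto the mat.

Run:
```python
from h import *
arm.move_l([.4423,.3656,.02])
c=arm.move_l([.4423,.3656,-.004],vel=.02,contact_N=3)
o=arm.get_obs(); print(c,np.round(o["tcp_pos"],4),np.round(o["force"],1),o["grip_width"])
arm.let_go(); arm.move_l([.4423,.3656,.15])
arm.move_pose([.39,.3656,.30],down(np.pi-.1335))
p=arm.camera("wrist")
cv2.imwrite("pics/o6.png",ortho(p,.31,.57,.27,.46,.013,.0005)[:520,:380,::-1])
print(arm.get_obs()["t"])
```

```text
True [ 0.4421  0.3655 -0.002 ] [ 0.3 -0.7  5. ] 0.06456054844750389
19.925
```

View pics/o6.png

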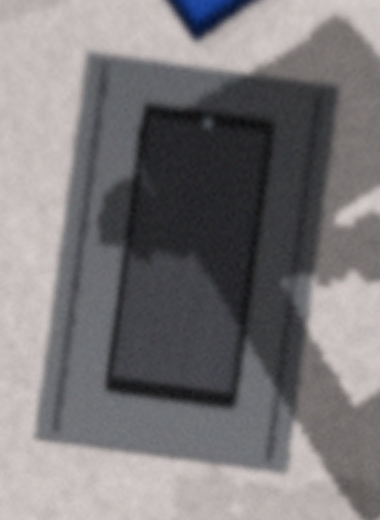

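Phone sits centred on the mat: centre about (190,254) px against mat centre (188,258), same yaw, face up. Now cartons, single A first.

```bash
cat >> h.py <<'E'
CX,CY=.533,.083
def pick(x,y,zb,yaw,squeeze=50):
    rot=down(np.pi+yaw)
    arm.move_pose([x,y,zb+.09],rot)
    arm.move_l([x,y,zb+.04])
    if arm.move_l([x,y,zb+.003],vel=.05,contact_N=8): print("CONTACT",arm.get_obs()["tcp_pos"],arm.get_obs()["force"])
    arm.close_gripper(squeeze); print("grip",round(arm.get_obs()["grip_width"],4),np.round(arm.get_obs()["force"],1))
    arm.move_l([x,y,zb+.03],vel=.08)
    arm.move_l([x,y,max(zb+.1,.23)])
    o=arm.get_obs();print("lifted",round(o["grip_width"],4),np.round(o["force"],1))
def over():
    arm.move_pose([.42,-.10,.25],down(np.pi))
    arm.move_pose([CX-.02,CY,.25],down(np.pi))
    arm.move_l([CX,CY,.24])
    o=arm.get_obs();print("over",round(o["grip_width"],4),np.round(o["force"],1),o["t"])
def place(zb):
    arm.move_l([CX,CY,zb+.003+.02],vel=.12,contact_N=12)
    print(np.round(arm.get_obs()["tcp_pos"],4))
    c=arm.move_l([CX,CY,zb-.003],vel=.02,contact_N=3)
    o=arm.get_obs(); print("place",c,np.round(o["tcp_pos"],4),"expect",zb+.003,np.round(o["force"],1),round(o["grip_width"],4))
E
python3 - <<'E'
from h import *
arm.move_pose([.40,.1,.30],down(np.pi))
pick(.439,-.197,0,-.094); over()
p=arm.camera("wrist"); save(p,"w5",scale=1.5)
E
```

```text
grip 0.0611 [-1.1  1.9  5.7]
lifted 0.0609 [-0.1  0.4 -2.4]
over 0.0615 [-0.2 -1.1 -1.6] 27.6417
```

View pics/w5.png

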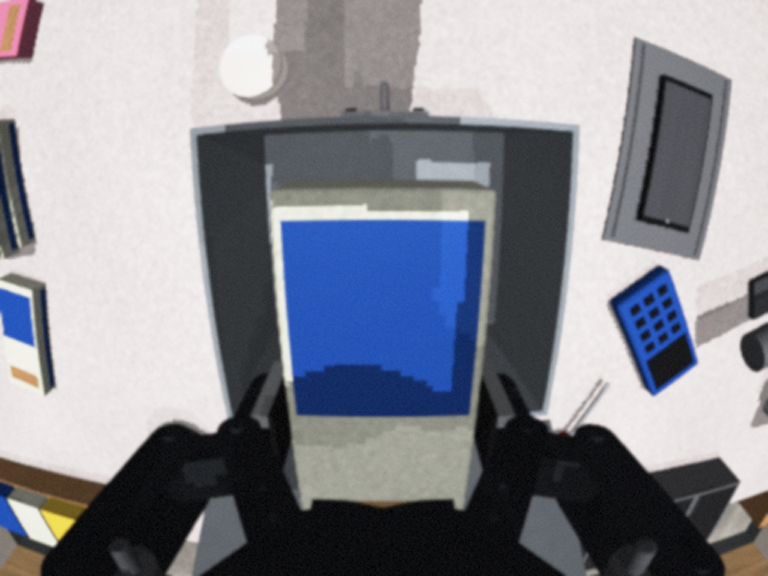

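Run:
```python
from h import *
p=arm.camera("wrist"); print((fpix(p,[CX-.07,CY+.031,.265])*1.5).round(),(fpix(p,[CX-.07,CY-.031,.265])*1.5).round())
place(.004)
```

```text
[502. 189.] [272. 189.]
[0.5336 0.083  0.0277]
place True [0.5329 0.083  0.0076] expect 0.007 [-0.5  0.1  4. ] 0.0609
```

Run:
```python
from h import *
arm.let_go(); arm.move_l([CX,CY,.25])
p=arm.camera("wrist"); np.save("w6.npy",p,allow_pickle=True); save(p,"w6",scale=1.5)
cv2.imwrite("pics/o7.png",ortho(p,.43,.63,-.02,.19,.032,.0005)[:,:,::-1])
arm.move_pose([.45,-.10,.25],down(np.pi))
pick(.456,-.3343,.056,.02)
over()
p=arm.camera("wrist"); save(p,"w7",scale=1.5)
```

```text
grip 0.0606 [-0.2  0.5  4.2]
lifted 0.0609 [-0.1 -0.7 -2.2]
over 0.061 [-0.  -0.2 -1.6] 40.0083
```

View pics/w7.png

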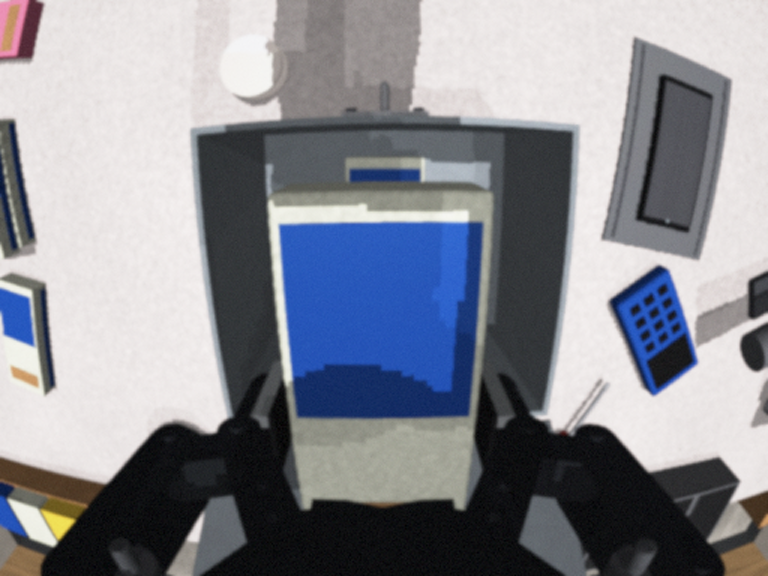

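View pics/o7.png

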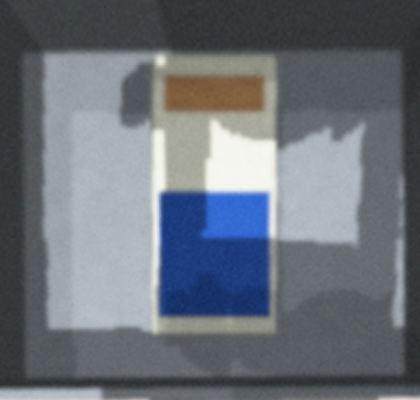

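Carton A lies at (.533,.083), square in the chest (rows 55–333 in o7). The second carton sits the same way in the hand.

Run:
```python
from h import *
place(.032)
arm.let_go(); arm.move_l([CX,CY,.25])
p=arm.camera("wrist"); a=ortho(p,.43,.63,-.02,.19,.060,.0005)[:400,:420]
arm.move_pose([.40,-.30,.33],down(np.pi))
p=arm.camera("wrist"); np.save("w8.npy",p,allow_pickle=True)
b=ortho(p,.36,.56,-.43,-.24,.056,.0005)[:400,:380]
cv2.imwrite("pics/o8.png",np.hstack([a,b])[:,:,::-1]); print(arm.get_obs()["t"])
```

```text
[0.5337 0.083  0.0558]
place True [0.5329 0.083  0.0357] expect 0.035 [-1.1  0.8  6.4] 0.061
46.25
```

View pics/o8.png

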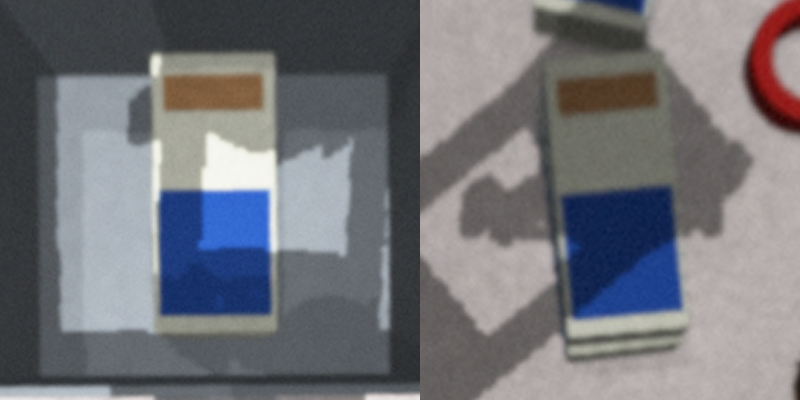

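Carton 2 in the pile: centre (.463,-.338), yaw +.085. Column is aligned so far.

Run:
```python
from h import *
pick(.463,-.3376,.028,.085)
over()
p=arm.camera("wrist"); save(p,"w9",scale=1.5)
```

```text
grip 0.0608 [ 0.1 -0.1  3.7]
lifted 0.061 [-0.1  0.  -1.9]
over 0.0611 [-0.5 -0.7 -1.5] 52.7583
```

View pics/w9.png

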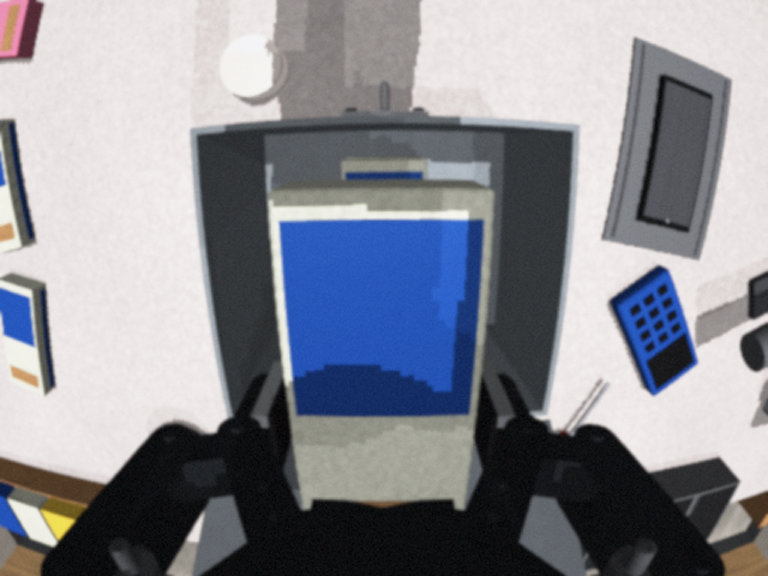

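Carton 2 is held as the earlier ones were (blue panel's near edge at row 220).

Run:
```python
from h import *
place(.060)
arm.let_go(); arm.move_l([CX,CY,.26])
p=arm.camera("wrist"); a=ortho(p,.43,.63,-.02,.19,.088,.0005)[:400,:420]
arm.move_pose([.40,-.30,.33],down(np.pi))
p=arm.camera("wrist"); np.save("w10.npy",p,allow_pickle=True)
b=ortho(p,.36,.56,-.43,-.24,.028,.0005)[:400,:380]
cv2.imwrite("pics/o9.png",np.hstack([a,b])[:,:,::-1]); print(arm.get_obs()["t"])
```

```text
[0.5337 0.083  0.0838]
place True [0.5328 0.083  0.0637] expect 0.063 [-1.   0.4  5. ] 0.0606
58.65
```

View pics/o9.png

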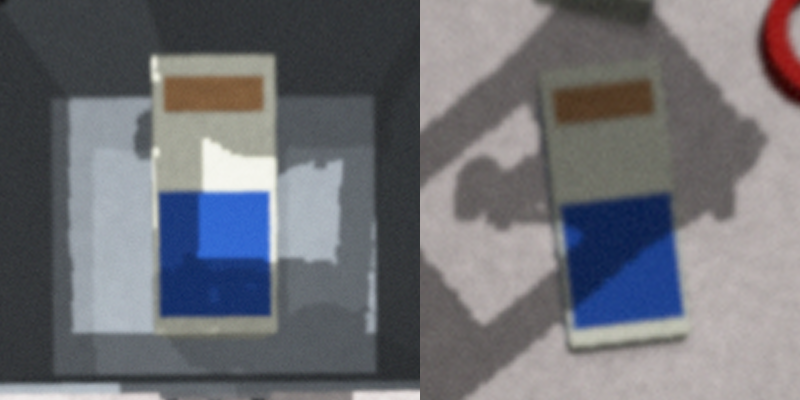

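Run:
```python
from h import *
pick(.459,-.338,0,.11)
over()
p=arm.camera("wrist"); save(p,"w11",scale=1.5)
```

```text
grip 0.061 [-0.6  0.2  3.8]
lifted 0.0611 [-0.6  0.4 -1.8]
over 0.0611 [-0.4  0.2 -1.7] 65.425
```

View pics/w11.png

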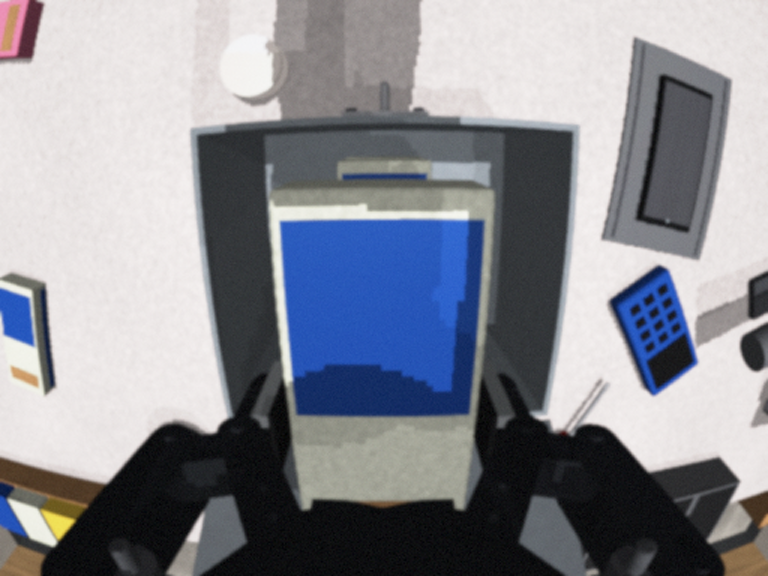

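Run:
```python
from h import *
place(.088)
arm.let_go(); arm.move_l([CX,CY,.26])
p=arm.camera("wrist"); a=ortho(p,.43,.63,-.02,.19,.116,.0005)[:400,:420]
arm.move_pose([.56,-.28,.30],down(np.pi))
p=arm.camera("wrist")
b=ortho(p,.54,.74,-.43,-.24,.028,.0005)[:400,:380]
cv2.imwrite("pics/o10.png",np.hstack([a,b])[:,:,::-1]); print(arm.get_obs()["t"])
```

```text
[0.5337 0.083  0.1119]
place True [0.5329 0.083  0.0917] expect 0.091 [-0.6  0.1  5.5] 0.0609
70.7333
```

View pics/o10.png

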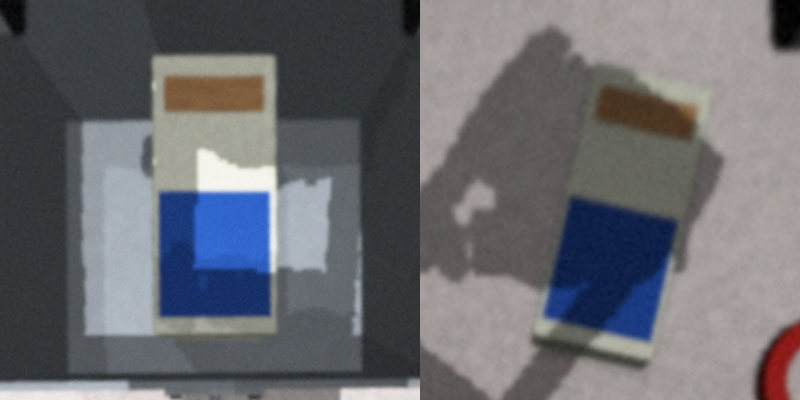

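Run:
```python
from h import *
pick(.634,-.3413,0,-.217)
over()
p=arm.camera("wrist"); save(p,"w12",scale=1.5)
```

```text
grip 0.061 [-0.2 -1.   3.3]
lifted 0.0608 [ 0.1  0.1 -1.7]
over 0.061 [-0.8  0.3 -1.1] 77.7083
```

View pics/w12.png

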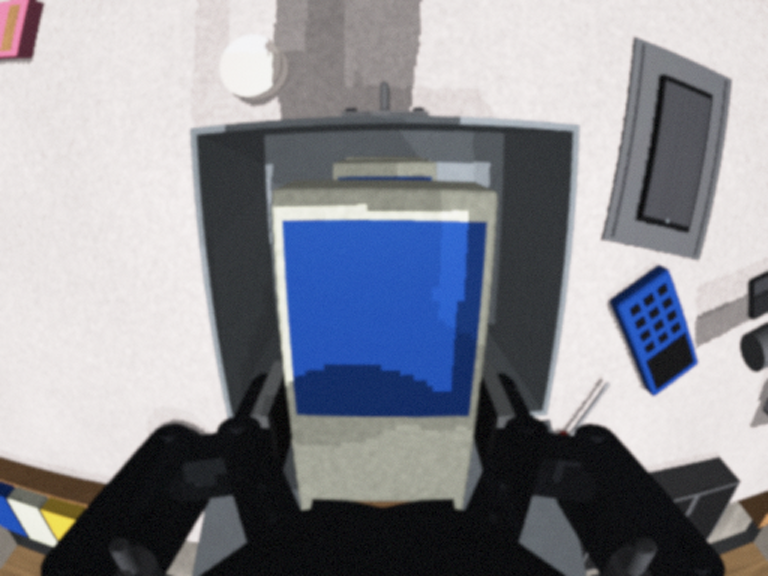

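Run:
```python
from h import *
place(.116)
arm.let_go(); arm.move_l([CX,CY,.28])
p=arm.camera("wrist"); a=ortho(p,.43,.63,-.02,.19,.144,.0005)[:400,:420]
arm.move_pose([.35,.083,.36],down(np.pi))
p=arm.camera("wrist"); save(p,"w13",scale=1.5)
s=arm.camera("scene"); save(s,"s13",crop=(200,60,420,260),scale=3)
b=ortho(p,.31,.57,.27,.46,.013,.0005)[:400,:380]
cv2.imwrite("pics/o11.png",np.hstack([a,b])[:,:,::-1]); print(arm.get_obs()["t"])
for q in(s,p):
  for l in("lid_edge","lid_hinge","hasp_pin","hasp_tip"):
    for r in arm.pinpoint(q,l)[:1]: print(l,world(q,r["location"]).round(3),round(r["score"],2))
```

```text
[0.5337 0.083  0.1399]
place True [0.533  0.083  0.1198] expect 0.11900000000000001 [0.6 0.3 4.1] 0.061
82.225
lid_edge [0.696 0.083 0.321] 0.9
lid_hinge [0.616 0.082 0.156] 0.58
hasp_pin [0.694 0.083 0.326] 0.82
hasp_tip [0.727 0.083 0.268] 0.96
lid_hinge [0.618 0.087 0.148] 0.86
```

View pics/o11.png

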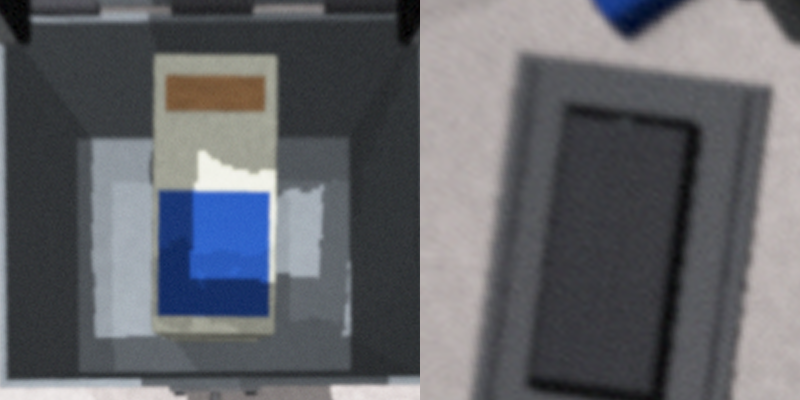

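View pics/s13.png

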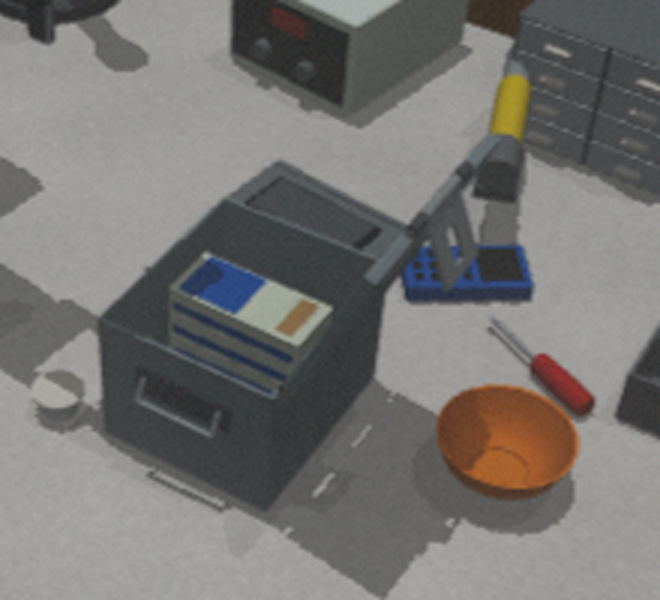

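View pics/w13.png

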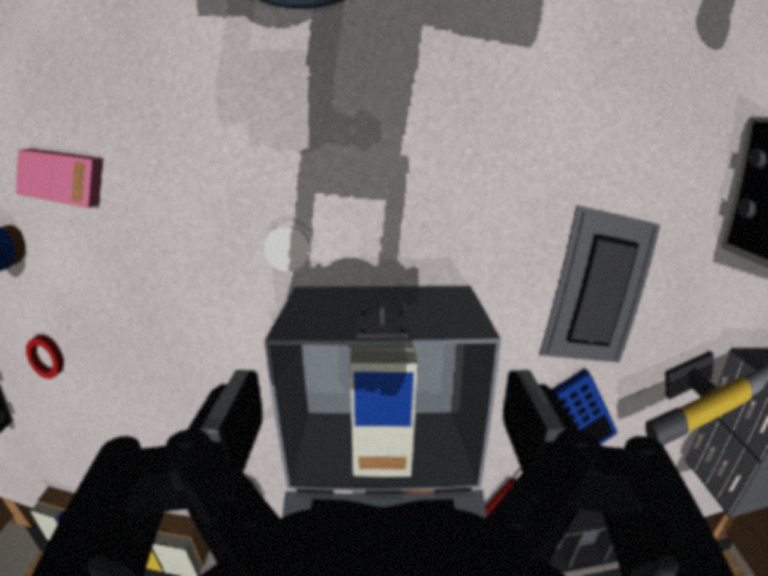

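Column is complete: five cartons squarely stacked, top at (153–277, 55–333) in o11. The lid has moved to its stop (about 1.95), likely nudged by the gripper, which does no harm. The phone is still in place. Now I'll push the lid forward from behind, beside the hasp at y≈.16.

Run:
```python
from h import *
r=down(np.pi)
arm.close_gripper()
for X in([.60,.16,.45],[.77,.16,.43],[.77,.16,.28]): print(arm.inverse_kinematics(X,r) is not None)
arm.move_pose([.56,.16,.46],r)
arm.move_pose([.77,.16,.44],r)
arm.move_l([.77,.16,.285],contact_N=8)
o=arm.get_obs(); print(np.round(o["tcp_pos"],3),np.round(o["force"],1),o["t"])
s=arm.camera("scene"); save(s,"s14",crop=(200,20,420,240),scale=2.7)
```

```text
True
True
True
[0.771 0.16  0.287] [ 0.6 -0.1 -0.6] 86.3917
```

View pics/s14.png

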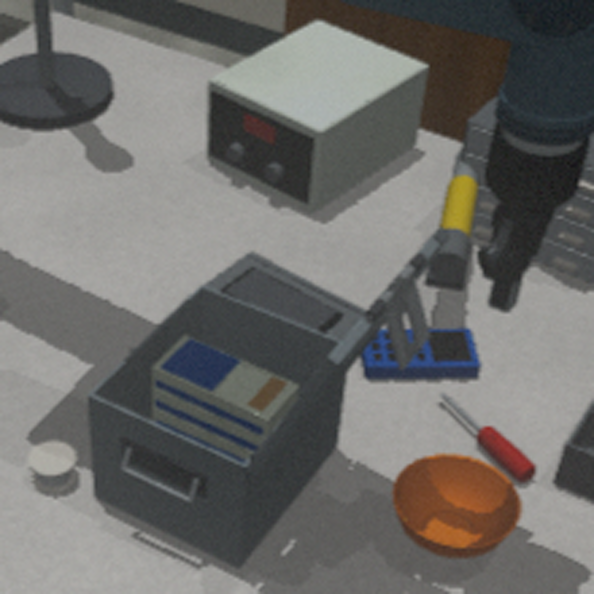

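Fingers are behind the lid's far (+y) side, clear of the hasp. Pushing forward.

Run:
```python
from h import *
for x in np.arange(.74,.525,-.03):
    c=arm.move_l([x,.16,.285],vel=.08,contact_N=30)
    o=arm.get_obs(); print(round(x,3),c,np.round(o["tcp_pos"],3),np.round(o["force"],1))
    if c: break
s=arm.camera("scene"); save(s,"s15",crop=(200,20,420,240),scale=2.7)
```

```text
0.74 False [0.74  0.16  0.286] [-0.3  0.3 -0. ]
0.71 False [0.71  0.16  0.285] [0.5 0.  0.6]
0.68 False [0.684 0.16  0.291] [ 4.4 -0.3 17.2]
0.65 False [0.656 0.16  0.296] [4.7 0.7 6. ]
0.62 False [0.62  0.16  0.284] [ 0.1 -0.3 -0.2]
0.59 False [0.59  0.16  0.285] [ 0.3 -0.8  0.8]
0.56 False [0.56  0.16  0.285] [-0.6  0.5 -0. ]
0.53 False [0.53  0.16  0.285] [-0.1 -1.1 -0.1]
```

View pics/s15.png

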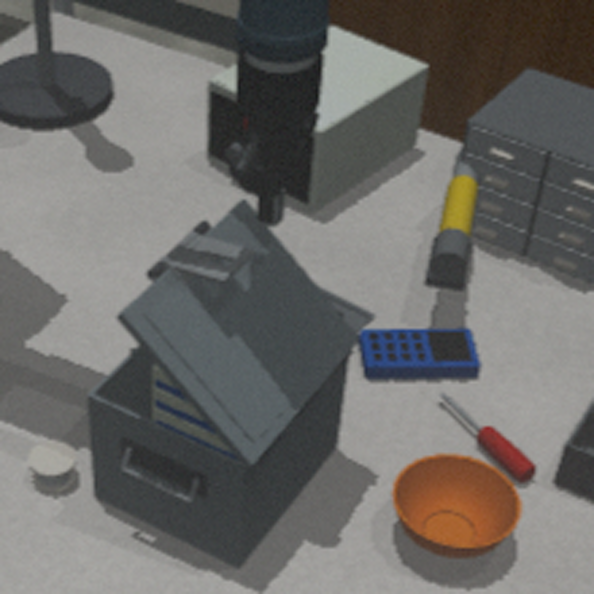

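The lid has tipped past balance and is sinking. Waiting, then looking at it from the wrist.

Run:
```python
from h import *
arm.move_l([.50,.16,.40],vel=.2); arm.sleep(2)
arm.move_pose([.40,.083,.42],down(np.pi))
s=arm.camera("scene"); save(s,"s16",crop=(200,60,420,260),scale=3)
p=arm.camera("wrist"); save(p,"w16",scale=1.5)
for q in(s,p):
  for l in("lid_edge","lid_hinge","hasp_pin","hasp_tip","staple"):
    for r in arm.pinpoint(q,l)[:1]: print(l,world(q,r["location"]).round(3),round(r["score"],2))
print(arm.get_obs()["t"])
```

```text
lid_edge [0.431 0.08  0.156] 0.63
lid_hinge [0.62  0.081 0.156] 0.79
hasp_pin [0.422 0.081 0.158] 0.51
hasp_tip [0.475 0.083 0.208] 0.41
staple [0.421 0.085 0.115] 0.74
lid_edge [0.437 0.088 0.158] 0.92
hasp_pin [0.43  0.081 0.161] 0.87
hasp_tip [0.478 0.08  0.205] 0.81
staple [0.424 0.081 0.111] 0.61
94.6083
```

View pics/s16.png

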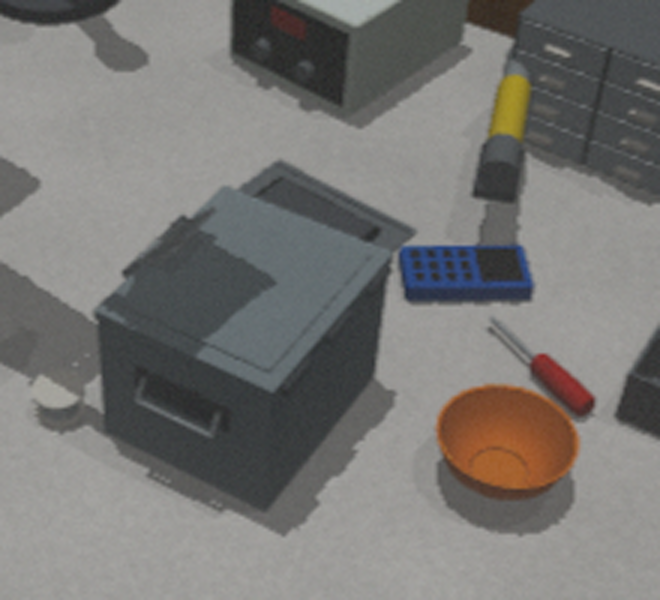

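View pics/w16.png

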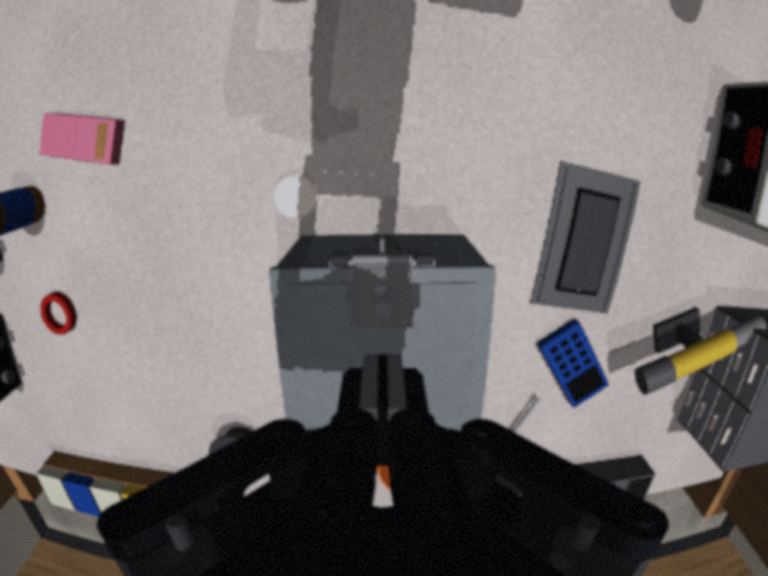

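Lid is shut: edge z≈.156, hinge z .156. The hasp stands about 3.93 rad, pin (.4285,.083,.156), tip (.477,.206). I'll swing it over with the closed fingers beside the staple line.

```bash
cat >> h.py <<'E'
def tilt(t): return (R.from_euler('y',-t)*R.from_rotvec(down(np.pi))).as_rotvec()
E
python3 - <<'E'
from h import *
r=down(np.pi); y=.103
arm.close_gripper()
arm.move_pose([.53,y,.26],r)
arm.move_l([.53,y,.195],contact_N=6)
for x in np.arange(.50,.395,-.02):
    c=arm.move_l([x,y,.192],vel=.06,contact_N=15); o=arm.get_obs(); print(round(x,3),c,np.round(o["tcp_pos"],3),np.round(o["force"],1))
    if c: break
s=arm.camera("scene"); save(s,"s17",crop=(200,60,420,260),scale=3)
for X in([.36,y,.19],[.38,y,.11],[.41,y,.11]): print(arm.inverse_kinematics(X,r) is not None, arm.inverse_kinematics(X,tilt(.35)) is not None)
E
```

```text
0.5 False [0.5   0.103 0.192] [0.3 0.5 0.4]
0.48 False [0.479 0.103 0.192] [ 0.2 -0.1 -0.2]
0.46 False [0.459 0.103 0.192] [-0.8  0.7 -0.4]
0.44 False [0.44  0.103 0.192] [ 0.5  0.3 -0.1]
0.42 False [0.42  0.103 0.192] [-0.1 -0.   0.8]
0.4 False [0.4   0.103 0.192] [ 0.1 -0.1  0.4]
True True
True True
True True
```

View pics/s17.png

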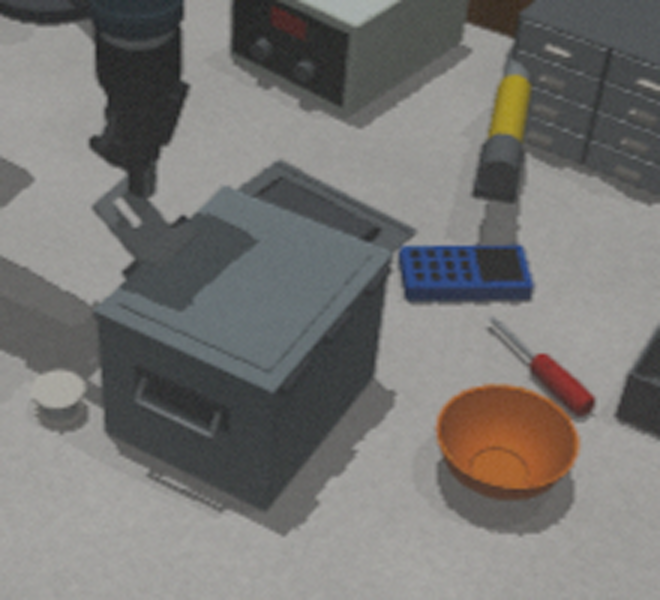

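The hasp now leans out toward the robot (strap at about (130,225)). Pushing it down, then in with tilted fingertips.

Run:
```python
from h import *
r=down(np.pi); y=.103
def go(X,v=.06,n=20,rot=None):
    c=arm.move_l(X,rot,vel=v,contact_N=n); o=arm.get_obs(); print(c,np.round(o["tcp_pos"],3),np.round(o["force"],1)); return c
go([.378,y,.192])
for z in(.17,.15,.13,.115,.105):
    if go([.378,y,z]): break
s=arm.camera("scene"); save(s,"s18",crop=(200,60,420,260),scale=3)
p=arm.camera("wrist"); save(p,"w18",scale=1.5)
```

```text
False [0.378 0.103 0.192] [ 0.1  1.3 -0. ]
False [0.378 0.103 0.169] [ 0.7 -0.9  1. ]
False [0.378 0.103 0.15 ] [0.5 0.1 1.1]
False [0.378 0.103 0.13 ] [0.8 0.2 0.1]
False [0.377 0.103 0.114] [0.1 0.3 0.3]
False [0.378 0.103 0.104] [ 0.1 -0.6  0.1]
```

View pics/s18.png

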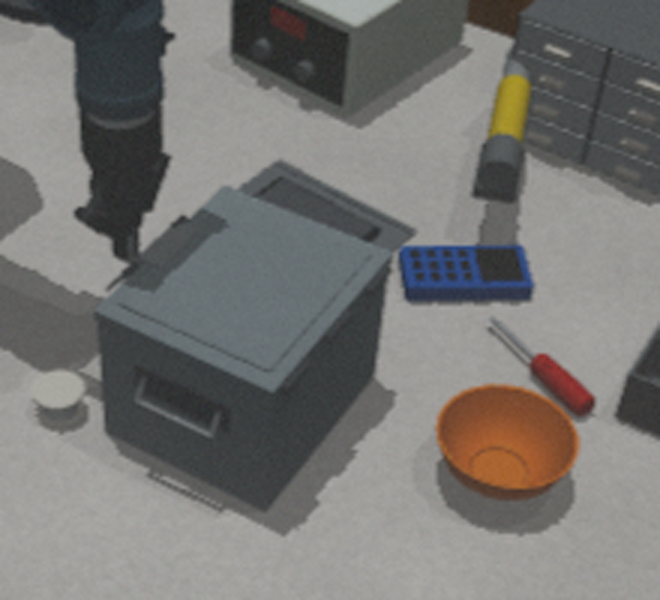

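View pics/w18.png

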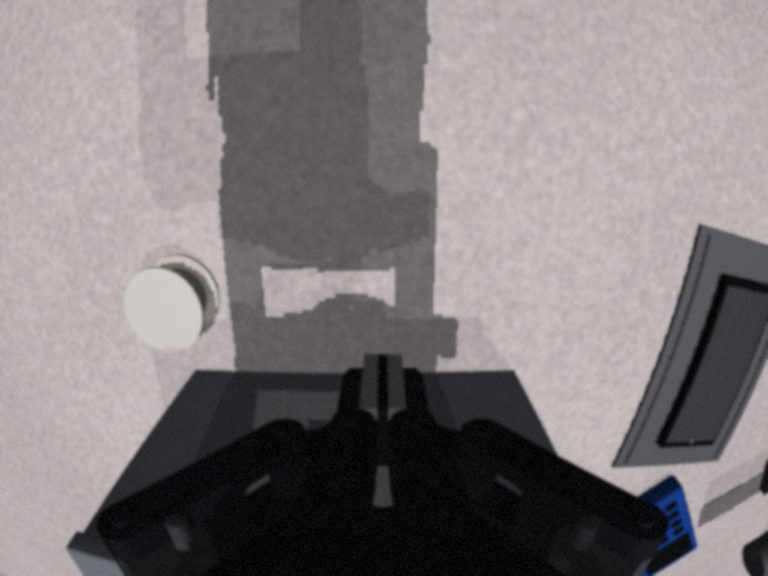

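Run:
```python
from h import *
y=.103
def go(X,v=.04,n=20,rot=None):
    c=arm.move_l(X,rot,vel=v,contact_N=n); o=arm.get_obs(); print(c,np.round(o["tcp_pos"],4),np.round(o["force"],1)); return c
go([.355,y,.108])
go([.355,y,.108],.08,20,tilt(.35))
go([.395,y,.108])
c=go([.440,y,.108],.02,25)
print(arm.get_obs()["t"])
s=arm.camera("scene"); save(s,"s19",crop=(200,60,420,260),scale=3)
```

```text
False [0.3552 0.103  0.1082] [-0.3  0.   0.3]
False [0.3556 0.1029 0.1088] [0.6 0.5 0.9]
False [0.395  0.103  0.1081] [-0.   0.5 -0.3]
True [0.4171 0.1032 0.106 ] [-1.2  0.4  1. ]
105.8667
```

View pics/s19.png

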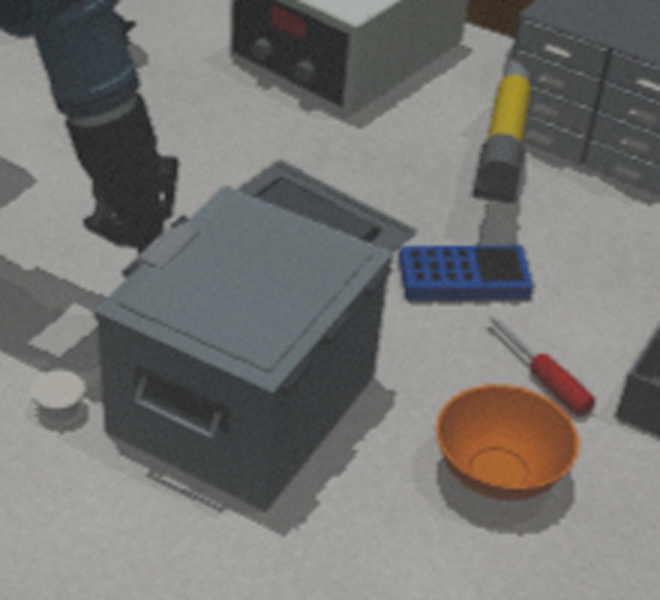

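Contact where a home hasp's outer face should be (corner x≈.427). Pressing once more on each side, then looking at it from the front.

Run:
```python
from h import *
def go(X,v=.04,n=20,rot=None):
    c=arm.move_l(X,rot,vel=v,contact_N=n); o=arm.get_obs(); print(c,np.round(o["tcp_pos"],4),np.round(o["force"],1)); return c
go([.39,.103,.100]); go([.44,.103,.100],.02,30)
go([.375,.103,.100],n=None); go([.375,.063,.100]); go([.44,.063,.100],.02,30)
go([.36,.063,.10],.1,None)
# view from the front
for X,t in(([.30,.083,.22],.6),([.33,.083,.22],.5),([.34,.083,.24],.35)):
    if arm.inverse_kinematics(X,tilt(t)) is not None:
        arm.move_pose(X,tilt(t)); print(X,t); break
p=arm.camera("wrist"); save(p,"w20",scale=1.5)
for l in("hasp_tip","hasp_pin","staple"):
    for r in arm.pinpoint(p,l)[:1]: print(l,world(p,r["location"]).round(3),round(r["score"],2))
```

```text
False [0.3903 0.103  0.1003] [ 0.5  0.5 -0.3]
True [0.417  0.1033 0.0971] [-2.2 -0.6  0.8]
False [0.3753 0.103  0.1001] [-0.9  0.  -0.5]
False [0.375  0.0631 0.1   ] [0.7 0.7 1.1]
True [0.4173 0.0637 0.0972] [-1.5 -0.8  0.8]
False [0.3608 0.0628 0.1005] [0.4 0.1 0.9]
[0.34, 0.083, 0.24] 0.35
hasp_tip [0.43  0.083 0.088] 0.76
hasp_pin [ 0.775 -0.144  0.002] 0.38
staple [0.425 0.083 0.111] 0.6
```

View pics/w20.png

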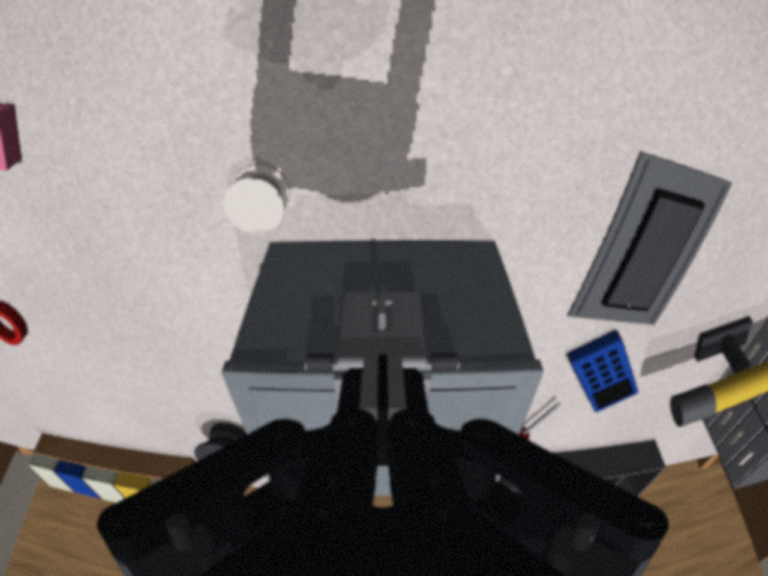

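The hasp lies flat on the front with the staple through its slot ((380,315) px). Tip measured at (.430,.083,.088), expected (.4285,.083,.088). Last check: phone and bystanders.

Run:
```python
from h import *
arm.move_pose([.33,.30,.36],down(np.pi))
p=arm.camera("wrist"); a=ortho(p,.31,.57,.27,.46,.013,.0005)[:520,:380]
cv2.imwrite("pics/o20.png",a[:,:,::-1])
arm.move_pose([.25,-.25,.35],down(np.pi))
p=arm.camera("top"); save(p,"top20",scale=1.5)
for l in "bottle terminal speaker tape spool tub driver phone lid_edge hasp_tip".split():
    for r in arm.pinpoint(p,l)[:1]: print(l,world(p,r["location"]).round(3),round(r["score"],2))
print(arm.get_obs()["t"])
```

```text
bottle [ 0.364 -0.471  0.005] 0.6
terminal [ 0.626  0.374 -0.003] 0.64
speaker [ 0.769 -0.146  0.003] 0.66
tape [ 0.548 -0.45   0.   ] 0.61
spool [ 0.383 -0.025  0.002] 0.49
tub [ 0.772  0.139 -0.003] 0.82
driver [0.747 0.289 0.001] 0.7
phone [0.438 0.365 0.003] 0.92
lid_edge [0.433 0.082 0.157] 0.55
hasp_tip [0.425 0.087 0.091] 0.61
117.9083
```

View pics/o20.png

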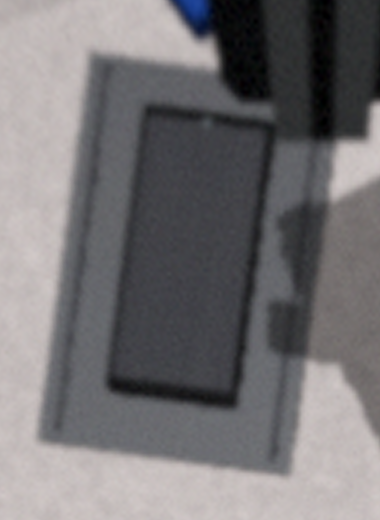

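View pics/top20.png

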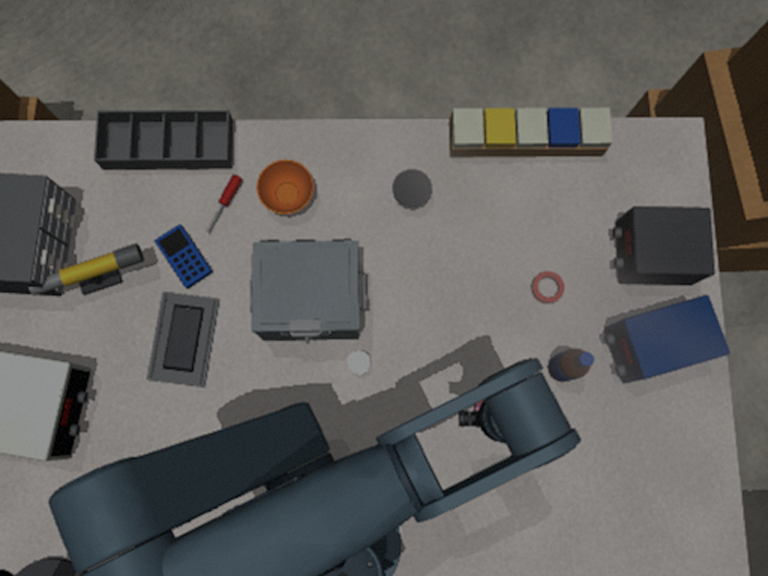

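The phone is centred on the mat, all bystanders read within a few millimetres of their start positions, and the chest is shut and hasped. Handing in.

```bash
python3 -c "
from station import arm
arm.job_done(); print(arm.get_obs()['t'])"
```

```text
the job is handed in; nothing more can be done
the job is handed in; nothing more can be done
```

The job is done and handed in at about 118 s of the 210 s allowed. The phone lies face up and centred on the mat. All five cartons (both singles were there) are in one square column in the chest. The lid was shut, then the hasp swung over the staple and pressed home on both sides of it.

**Last checks:**
- **Phone:** still centred on the mat when I looked just before handing in.
- **Lid:** the free edge measured z ≈ .157 (.156 expected).
- **Hasp:** the tip measured (.430, .083, .088), within 2 mm of home, with the staple showing through its slot. The later top-camera reading was about 4 mm off that, which is within its error.
- **Bystanders:** all seven read within about 5 mm of where they started. The pink look-alike was not touched, but the arm hid it in the last picture.

**What went differently:** the lid was found pushed back to its stop while I was filling the chest, probably by the gripper. I did not record the force of that contact. While I was pushing the lid forward, the tool read up to about 18 N. No check failed.

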